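Clamp a flask on the bench shaker

TASK

Stand the conical flask upright on the shaker's rubber mat, between the fixed bar and the sliding clamp bar. Then pull the spring index knob up, slide the clamp bar one notch towards the flask and let the knob go, so that its pin drops fully into the next hole and the bar holds the flask. Do not knock the sample bottle or the beaker about.

Things in the scene. Friction and masses are not known exactly. Their poses are not given: they have to be found in the camera images.
- shaker: bench shaker: fixed white box with two control knobs on its near side and an aluminium platform on top, 176 x 306 mm, platform top 66 mm above the worktop. Origin: under the platform on the worktop, 8 mm towards the knob end from its centre, z up. Its y axis is the slide direction, pointing from the index knob's end towards the fixed bar and flask bay
- fixed_face (a point): middle of the fixed bar's rubber face, 86 mm above the worktop, looking to the shaker's -y. The bar lies at the platform's +y end, 140 mm long along the shaker's x, top 98 mm above the worktop
- pad_face (a point): middle of the rubber face of the sliding clamp bar's pad, 86 mm above the worktop; 100 mm from the fixed face at the start, 70 mm one notch on. Pad 140 mm long along the shaker's x, bar top 100 mm above the worktop. It stands on springs and yields up to 8.5 mm (1.5 to 6 N), so it presses on the 75 mm base of the flask
- bay (a point): centre of the bay on the black rubber mat, mat surface 68 mm above the worktop, midway between the fixed bar's face and the pad's face as they stand at the start; the flask's base belongs here (150 mm free along the bars)
- flask_mid (a point): on the axis of the glass conical flask with the reddish stopper, half-way up: 57 mm above its base. Base 75 mm in diameter, 114 mm tall in all; the neck's lip is 33 mm wide and 105 mm above the base, the stopper above it 27 mm. Held from above by the neck, 95 to 105 mm above the base, it is 33 to 37 mm wide. 0.11 to 0.2 kg. z up along the flask
- knob_grip (a point): middle of the black round index knob (36 mm in diameter, 34 mm tall: 17 mm above and below this point), axis vertical, 127 mm above the worktop when down. It stands on a wing at the near (-x) side of the clamp carriage; its underside is 10 mm above the wing. The point moves with the knob
- index_knob (a joint): how far the index knob is pulled up, m: 0 = down, pin fully in a hole; 0.015 = fully up. A spring pushes it down with 5 N (down) to 10 N (up). The carriage is free only when it is above 0.011. Let go between two holes, the pin rides on the strip at 0.011 and falls into the next hole that comes under it
- clamp_slide (a joint): travel of the carriage with clamp bar and knob along the shaker's y axis, m: 0 at the start, growing towards the fixed bar. Holes of the steel index strip under the knob at -0.030, 0, 0.030, 0.060 (30 mm a notch); the pin has 1 mm play either way. Friction about 1.5 N
- bottle: bystander: clear glass sample bottle with a pointed glass stopper, 59 mm in diameter, 140 mm tall, loose; origin at the centre of its underside, z up
- beaker: bystander: empty glass beaker, 78 x 72 x 92 mm, loose; origin at the centre of its underside, z up

How it is judged:
On the way, in this order (a step that is already met when the one before it is completed fails the run):
1. the flask stands upright on the mat between the two bars, the clamp bar still in its starting hole (z of flask_mid in the frame of shaker between 0.121 and 0.129 m and x of flask_mid in the frame of shaker between -0.065 and 0.065 m and angle between flask_mid's own z axis and vertical below 0.12 rad and y of flask_mid in the frame of shaker between 0.07 and 0.106 m and value of joint clamp_slide below 0.004 m), for 0.2 s.
2. the index knob is pulled up until its pin is out of the hole (value of joint index_knob above 0.0105 m), for 0.05 s.
At the end, for the whole second after the job is handed in: The clamp bar sits one notch nearer (clamp_slide 27.5 to 32.5 mm), the index knob is down (under 2 mm), its pin in the hole; the flask stands still on the mat, under 7 degrees from upright, held between pad and fixed bar, its axis within 65 mm of the bars' middle (value of joint clamp_slide between 0.0275 and 0.0325 m and value of joint index_knob below 0.002 m and z of flask_mid in the frame of shaker between 0.121 and 0.129 m and x of flask_mid in the frame of shaker between -0.065 and 0.065 m and angle between flask_mid's own z axis and vertical below 0.12 rad and y of flask_mid in the frame of shaker between 0.094 and 0.106 m and linear speed of flask below 0.02 m/s); the robot touches nothing.
It fails at once if the sample bottle is tipped or shoved more than 40 mm (distance of bottle from where it was at the start of the episode above 0.04 m or angle between bottle's own z axis and vertical above 0.5 rad).
It fails at once if the beaker is tipped or shoved more than 40 mm (distance of beaker from where it was at the start of the episode above 0.04 m or angle between beaker's own z axis and vertical above 0.5 rad).
It also fails if it takes over 54 s, if anything falls off the work surface, if the arm or the gripper's body presses on something with over 40 N, if the wrist force passes 120 N, or if a joint passes its speed limit or range.

ROBOT

A 6-joint arm with a two-finger parallel gripper is mounted at the origin on a cart in front of the work surface, level with it; the furniture and walls round the work are solid. World frame = base frame: x ahead of the robot, y to its left, z up, the work surface at z = 0. Lengths are in m, angles in rad, forces in N, time in s.
With the tool pointing down it reaches from about 0.25 to 0.775 m from the base axis. Payload 4 kg.
Tool frame: the origin (TCP) lies between the finger pads; the fingertips stand 22 mm ahead of it and the grasp point (between the pads) lies 3 mm ahead of it; z points along the fingers, x is the direction in which the jaws open and shut, and the axes are right-handed (so a half turn about z gives the same grasp; the last joint's range is limited). The gripper opens to 94 mm and grips with 3 to 60 N. Pads are 16 mm wide; open, the fingers measure 119 mm over their backs; the gripper's body (75 mm by 177 mm) begins 78 mm behind the grasp point.
Start: joints at [-1.419, 0.087, 1.371, -0, 1.684, -0.103], TCP at [0.139, -0.532, 0.228] pointing down, gripper open.
Joint ranges: [-3.1, 3.1], [-0.76, 2.03], [0.27, 2.55], [-1.08, 4.22], [0.17, 2.65], [-2.57, 2.57]. Speed limits (rad/s): [2.79, 2.79, 3.14, 3.14, 3.14, 3.14].

INTERFACE

Orientations are given as a unit quaternion [x, y, z, w].
In Python, from plant import observe, eyes, hand_in gives the robot as it stands.
- The arm moves only by the tool carry_out, never from a script. Its argument "motion" is one flat list of numbers, 7 for each row, row after row: the shift along the tool's x, y, z in mm, then the turn, a rotation vector about the tool's x, y, z in rad, then the closure in counts, from 0 (fully open) to 255 (shut). In form: [x, y, z, rx, ry, rz, claw, x, y, z, rx, ry, rz, claw, ...]. A call has 1 to 12 rows; each row shifts and turns the commanded pose from where the row before left it, along the tool's axes as they then stand; what a row does not reach is not made up. A row lasts 1/8 s, in which the tool goes at most 62.5 mm and 10.7 degrees, less where a joint would pass 70% of its speed; a pose out of reach is approached as far as the arm can. A call is refused whole if a number of a shift passes 62.5 or a number of a turn 0.188, either way. A call with a gripper value outside its range is refused whole. The fingers move at their own pace and stop on an object; "force" is the grip in N (left out, the last holds). Time passes only in rows, so rows that do not move let the fingers close. It gives the time, the measured TCP pose, the force and the opening at its end, in the units of the state.
- observe(): the state, without advancing time (a new reading comes with each control period).
- eyes.grab_frame(name): name is "side" or "top"; returns the picture (480x640x3 uint8, red, green, blue); there is no depth.
- eyes.camera_model(name): a dict with "K" (3x3 intrinsics, pixels), "xyz" and "rotation" of the camera in the world. Camera axes: x right, y down, z forward; pixel columns grow to the right and rows downward; lengths in m; the calibration is good to about 2 mm. A picture is of the moment at which its call begins. camera_model takes no time and is no camera call.
- hand_in(): hands the job in, once; it reports no verdict.
The state is a dict: "clock": time; "joint_positions": joint angles; "joint_vel": joint speeds; "joint_efforts": joint torques, N m; "tcp_pos": TCP position; "eef_rot": TCP orientation; "contact_force": force on the tool from outside, world axes, zero at the start; "wrist_torque": the same for the moment, N m; "finger_gap": finger opening in m.
Only numpy, scipy, OpenCV 4.12 (cv2) and the standard library are available. Lean on these libraries where they do the work, as an engineer would, in place of code of your own. Each camera call takes 0.05 s, during which the arm holds its last target.

## Working session

There is one attempt and no reset: what is moved stays moved. The work goes in short steps, Python scripts to look and compute and a tool call to move; the robot and the scene stay as the last step left them, time stands still between calls to the robot, and variables do not carry over. Pictures are saved under pics/ and viewed, and the job is handed in when it is done.

Besides the shell and the picture viewer there is one more tool, called by a JSON object that holds its "op" and its "data". carry_out: Moves the arm, as the interface text tells. Its arguments: {"type":"object","properties":{"motion":{"type":"array","items":{"type":"number"}},"force":{"type":"number"}},"required":["motion"]}

```bash
ls; mkdir -p pics; python3 - <<'E'
from plant import observe, eyes
import cv2
for n in ("side","top"):
    im=eyes.grab_frame(n); cv2.imwrite(f"pics/{n}0.png",im[:,:,::-1])
    m=eyes.camera_model(n); print(n,m)
s=observe(); print(s["clock"],s["tcp_pos"],s["eef_rot"],s["finger_gap"],s["contact_force"])
E
```

```text
pics
side {'K': array([[543.00273982,   0.        , 334.91597913],
       [  0.        , 543.00273982, 239.33397894],
       [  0.        ,   0.        ,   1.        ]]), 'xyz': array([0.20899395, 1.20182269, 0.67106611]), 'rotation': array([-0.08968649,  0.83008655, -0.54633384,  0.06657314])}
top {'K': array([[472.94625766,   0.        , 321.47778625],
       [  0.        , 472.94625766, 241.27974543],
       [  0.        ,   0.        ,   1.        ]]), 'xyz': array([ 0.3516654 , -0.07452389,  1.17578622]), 'rotation': array([-0.70334006,  0.70687662, -0.05068922,  0.05539681])}
0.1 [ 0.13852362 -0.53181664  0.22642483] [ 7.91209355e-01 -6.11544594e-01 -7.19720717e-04 -6.70193027e-04] 0.09383268851679041 [ 0.4711831  -0.65836532 -0.54143025]
```

View pics/side0.png

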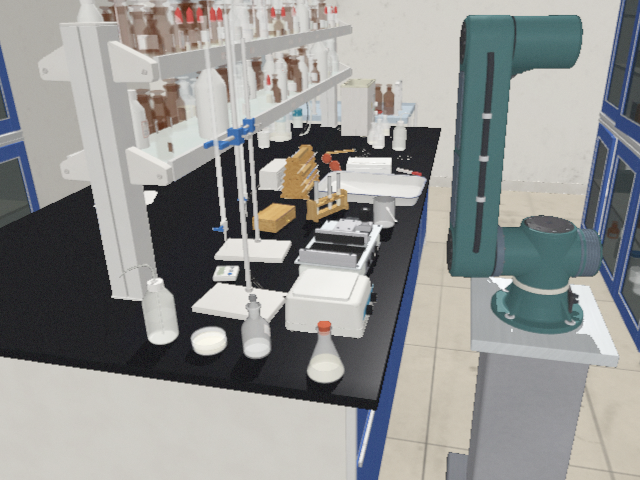

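View pics/top0.png

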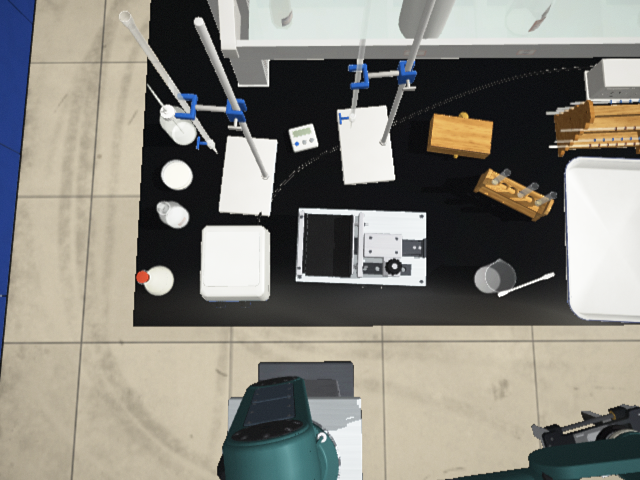

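```bash
cat > h.py <<'E'
import numpy as np, cv2
from plant import observe, eyes
from scipy.spatial.transform import Rotation as R
C={n:eyes.camera_model(n) for n in ("side","top")}
def ray(n,uv):
    m=C[n]; d=np.linalg.inv(m["K"])@np.array([uv[0],uv[1],1.]); return m["xyz"],R.from_quat(m["rotation"]).as_matrix()@d
def plane(n,uv,z):
    o,d=ray(n,uv); return o+d*(z-o[2])/d[2]
def tri(a,b):
    (o1,d1),(o2,d2)=ray("side",a),ray("top",b)
    A=np.stack([d1,-d2],1); t=np.linalg.lstsq(A,o2-o1,rcond=None)[0]
    p,q=o1+t[0]*d1,o2+t[1]*d2; return (p+q)/2,np.linalg.norm(p-q)
def proj(n,p):
    m=C[n]; c=R.from_quat(m["rotation"]).as_matrix().T@(np.array(p)-m["xyz"]); q=m["K"]@c; return q[:2]/q[2]
E
python3 - <<'E'
from h import *
t=cv2.imread("pics/top0.png"); s=cv2.imread("pics/side0.png")
cv2.imwrite("pics/c1.png",cv2.resize(t[195:305,285:440],(775,550),interpolation=cv2.INTER_CUBIC))
cv2.imwrite("pics/c2.png",cv2.resize(s[210:390,230:410],(600,600),interpolation=cv2.INTER_CUBIC))
cv2.imwrite("pics/c3.png",cv2.resize(t[190:310,125:285],(800,600),interpolation=cv2.INTER_CUBIC))
for uv in [(158,280),(143,277)]: print(plane("top",uv,0))
print(proj("top",[0,0,0]))
E
```

```text
[0.43435444 0.34037828 0.        ]
[0.442013  0.3782127 0.       ]
[293.92154822 464.46647325]
```

View pics/c1.png

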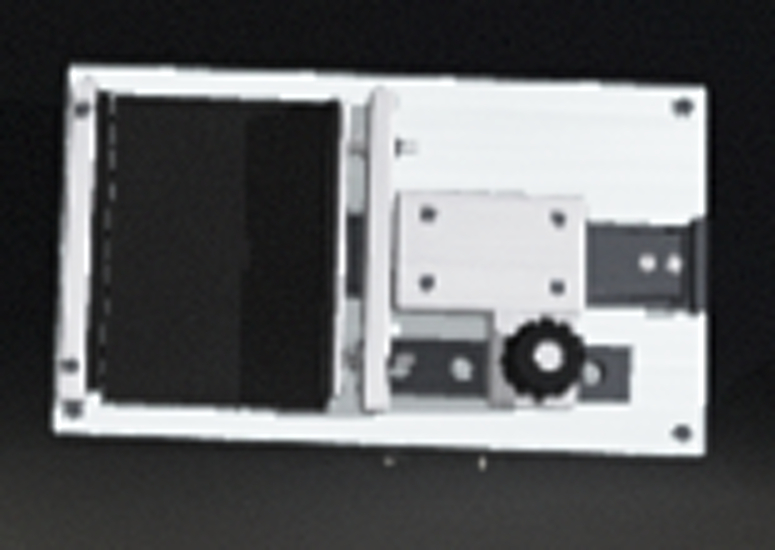

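View pics/c2.png

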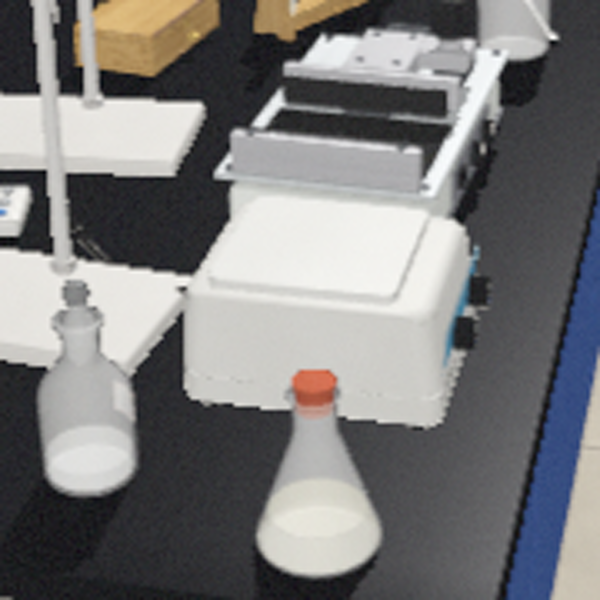

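View pics/c3.png

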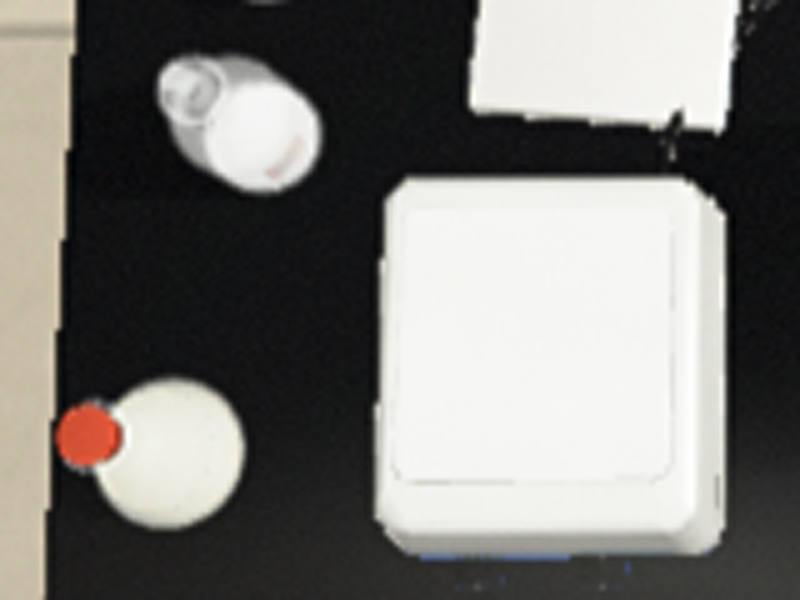

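```bash
python3 - <<'E'
from h import *
t=cv2.imread("pics/top0.png"); s=cv2.imread("pics/side0.png")
f=lambda c:(c[0]/5+285-.4,c[1]/5+195-.4)
print("platform corners z=.066")
for c in [(70,66),(706,87),(706,455),(53,432)]: print(c,plane("top",f(c),.066).round(4))
print("clampbar top z=.1"); 
for c in [(373,90),(395,90),(365,408),(387,408)]: print(c,plane("top",f(c),.1).round(4))
print("fixed bar z=.098")
for c in [(75,90),(97,90),(62,405),(88,405)]: print(c,plane("top",f(c),.098).round(4))
# stopper
def red(im):
    h=cv2.cvtColor(im,cv2.COLOR_BGR2HSV); return ((h[...,1]>130)&((h[...,0]<12)|(h[...,0]>172))&(h[...,2]>100)).astype(np.uint8)
for n,im,roi in (("side",s,(300,310,345,345)),("top",t,(130,262,155,292))):
    m=red(im); z=np.zeros_like(m); x0,y0,x1,y1=roi; z[y0:y1,x0:x1]=m[y0:y1,x0:x1]
    ys,xs=np.nonzero(z); print(n,"stopper",xs.mean(),ys.mean(),xs.min(),xs.max(),ys.min(),ys.max())
    if n=="side": a=(xs.mean(),ys.mean()) 
    else: b=(xs.mean(),ys.mean())
print("stopper tri",tri(a,b), plane("top",b,.114))
# flask base in top: bright contour
g=cv2.cvtColor(t,cv2.COLOR_BGR2GRAY)
for name,roi in (("flask",(144,262,180,304)),("bottle",(155,198,195,235)),("beaker",(465,250,525,300))):
    x0,y0,x1,y1=roi; m=(g[y0:y1,x0:x1]>110).astype(np.uint8)
    cs,_=cv2.findContours(m,cv2.RETR_EXTERNAL,cv2.CHAIN_APPROX_NONE); c=max(cs,key=cv2.contourArea)
    (cx,cy),r=cv2.minEnclosingCircle(c); u=(cx+x0,cy+y0); print(name,u,r,plane("top",u,0).round(4),plane("top",u,.015).round(4))
# knob: white screw
b=f((547,355)); print("knob top",b,plane("top",b,.144).round(4))
# white box top corners
h=lambda c:(c[0]/5+125-.4,c[1]/5+190-.4)
# side crop scale 600/180
k=lambda c:(c[0]*.3+230-.35,c[1]*.3+210-.35)
for sc,tc in [((262,197),(675,210)),((428,222),(670,480)),((388,300),(392,480)),((210,285),(392,210))]: print("boxtop",tri(k(sc),h(tc)))
# bars: ends
for sc,tc,nm in [((231,131),(75,90),"fix far"),((421,146),(62,405),"fix near"),((286,65),(373,90),"clamp far"),((462,76),(365,408),"clamp near"),((215,177),(70,66),"plat farleft"),((433,194),(53,432),"plat nearleft")]: print(nm,tri(k(sc),f(tc)))
E
```

```text
platform corners z=.066
(70, 66) [ 0.6012 -0.013   0.066 ]
(706, 87) [ 0.5891 -0.3173  0.066 ]
(706, 455) [ 0.4135 -0.3108  0.066 ]
(53, 432) [ 0.4258 -0.0055  0.066 ]
clampbar top z=.1
(373, 90) [ 0.5813 -0.1555  0.1   ]
(395, 90) [ 0.5812 -0.1658  0.1   ]
(365, 408) [ 0.4337 -0.1495  0.1   ]
(387, 408) [ 0.4336 -0.1595  0.1   ]
fixed bar z=.098
(75, 90) [ 0.5825 -0.0171  0.098 ]
(97, 90) [ 0.5825 -0.0273  0.098 ]
(62, 405) [ 0.4359 -0.0115  0.098 ]
(88, 405) [ 0.4359 -0.0234  0.098 ]
side stopper 323.86206896551727 325.62068965517244 318 330 321 331
top stopper 141.9262295081967 276.59016393442624 136 148 271 282
stopper tri (array([0.43436713, 0.33869948, 0.10894597]), np.float64(0.000433282772871203)) [0.43418824 0.33678888 0.114     ]
flask (157.11924648284912, 279.336820602417) 16.102609634399414 [0.436  0.3427 0.    ] [0.4349 0.3373 0.015 ]
bottle (171.5, 214.0) 17.614013671875 [0.6019 0.3139 0.    ] [0.5987 0.309  0.015 ]
beaker (490.625, 274.8333339691162) 18.400781631469727 [ 0.4431 -0.4864  0.    ] [ 0.4419 -0.4812  0.015 ]
knob top (394.0, 265.6) [ 0.4531 -0.2264  0.144 ]
[... 217 characters left out ...]
092818  ]), np.float64(0.004177521301127253))
boxtop (array([0.53851275, 0.2076601 , 0.09270273]), np.float64(0.0027517627490188244))
fix far (array([ 0.58511755, -0.01656731,  0.09938457]), np.float64(0.005728021043274998))
fix near (array([ 0.4368425 , -0.01159139,  0.10269417]), np.float64(0.0026175529230044133))
clamp far (array([ 0.5810268 , -0.1556275 ,  0.09968185]), np.float64(0.0006499371089681957))
clamp near (array([ 0.43185248, -0.14939752,  0.10417438]), np.float64(0.003068514856642734))
plat farleft (array([ 0.60186833, -0.01276567,  0.06101805]), np.float64(0.0008394747431154856))
plat nearleft (array([ 0.42669342, -0.00536138,  0.0666498 ]), np.float64(0.0019530638433607514))
```

```bash
cat >> h.py <<'E'
def go(*wps):
    s=observe(); p=np.array(s["tcp_pos"]); Rm=R.from_quat(s["eef_rot"]).as_matrix()
    print("clock",s["clock"],"tcp",p.round(4),"tool x",Rm[:,0].round(4),"z",Rm[:,2].round(4),"gap",s["finger_gap"],"F",np.round(s["contact_force"],2),"q",np.round(s["joint_positions"],3))
    for w in wps:
        d=1000*Rm.T@(np.array(w)-p); print(w,"tool mm",d.round(1),"norm",np.linalg.norm(d).round(1)); p=np.array(w)
E
python3 -c "
from h import *
go((.4,-.3,.24),(.4345,.338,.24),(.4345,.338,.104))"
```

```text
clock 0.1 tcp [ 0.1385 -0.5318  0.2264] tool x [ 0.252  -0.9677 -0.002 ] z [-3.0e-04  1.9e-03 -1.0e+00] gap 0.09383268851679041 F [ 0.47 -0.66 -0.54] q [-1.419  0.088  1.372 -0.     1.684 -0.103]
(0.4, -0.3, 0.24) tool mm [-158.5 -311.5  -13.2] norm 349.7
(0.4345, 0.338, 0.24) tool mm [-608.7 -194.2    1.2] norm 638.9
(0.4345, 0.338, 0.104) tool mm [  0.3   0.  136. ] norm 136.0
```

{"op": "carry_out", "data": {"motion": [-19.8,-39,-1.6,0,0,0,0,-19.8,-39,-1.6,0,0,0,0,-19.8,-39,-1.6,0,0,0,0,-19.8,-39,-1.6,0,0,0,0,-19.8,-39,-1.6,0,0,0,0,-19.8,-39,-1.6,0,0,0,0,-19.8,-39,-1.6,0,0,0,0,-19.8,-39,-1.6,0,0,0,0]}}

```text
clock: 1.1
tcp_pos: [0.4014, -0.299, 0.2398]
eef_rot: [0.791, -0.612, -0.0, 0.0]
contact_force: [-0.1, -0.2, -0.0]
finger_gap: 0.0936
```

{"op": "carry_out", "data": {"motion": [-40,-13,0,0,0,0,0,-40,-13,0,0,0,0,0,-40,-13,0,0,0,0,0,-40,-13,0,0,0,0,0,-40,-13,0,0,0,0,0,-40,-13,0,0,0,0,0,-40,-13,0,0,0,0,0,-40,-13,0,0,0,0,0,-40,-13,0,0,0,0,0,-40,-13,0,0,0,0,0,-40,-13,0,0,0,0,0,-40,-13,0,0,0,0,0]}}

```text
clock: 2.6
tcp_pos: [0.4303, 0.2048, 0.2397]
eef_rot: [0.791, -0.611, -0.0, 0.0]
contact_force: [-0.1, 0.1, 0.3]
finger_gap: 0.0938
```

```bash
python3 -c "
from h import *
go((.4345,.338,.24),(.4345,.338,.104))"
```

```text
clock 2.6 tcp [0.4303 0.2048 0.2397] tool x [ 2.522e-01 -9.677e-01  3.000e-04] z [-7.e-04 -5.e-04 -1.e+00] gap 0.09376780557485859 F [-0.15  0.14  0.26] q [ 0.325 -0.079  1.513 -0.     1.708  1.641]
(0.4345, 0.338, 0.24) tool mm [-127.8  -37.7   -0.3] norm 133.3
(0.4345, 0.338, 0.104) tool mm [-0.00e+00 -1.00e-01  1.36e+02] norm 136.0
```

{"op": "carry_out", "data": {"motion": [-32,-9.4,0,0,0,0,0,-32,-9.4,0,0,0,0,0,-32,-9.4,0,0,0,0,0,-31.8,-9.5,0,0,0,0,0,0,0,0,0,0,0,0]}}

```text
clock: 3.22
tcp_pos: [0.4343, 0.338, 0.239]
eef_rot: [0.792, -0.61, -0.0, 0.001]
contact_force: [-0.3, -0.8, -0.1]
finger_gap: 0.094
```

```bash
python3 - <<'E'
from h import *
go((.4345,.338,.104))
for n in ("side","top"):
    im=eyes.grab_frame(n)[:,:,::-1]; c=im[210:390,230:410] if n=="side" else im[230:330,90:220]
    cv2.imwrite(f"pics/{n}1.png",cv2.resize(c,None,fx=3.3,fy=3.3,interpolation=cv2.INTER_CUBIC))
E
```

```text
clock 3.225 tcp [0.4343 0.338  0.239 ] tool x [ 2.548e-01 -9.670e-01  5.000e-04] z [-0.0019 -0.0011 -1.    ] gap 0.09398066185873338 F [-0.28 -0.83 -0.08] q [0.558 0.088 1.348 0.    1.709 1.872]
(0.4345, 0.338, 0.104) tool mm [  0.   -0.5 135. ] norm 135.0
```

View pics/side1.png

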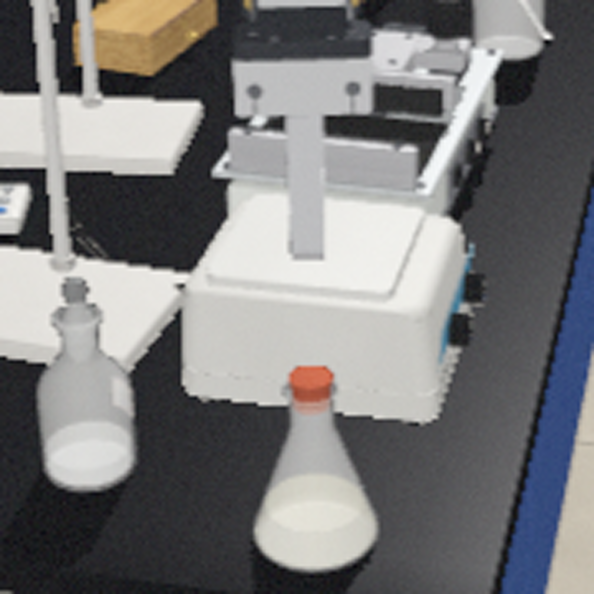

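View pics/top1.png

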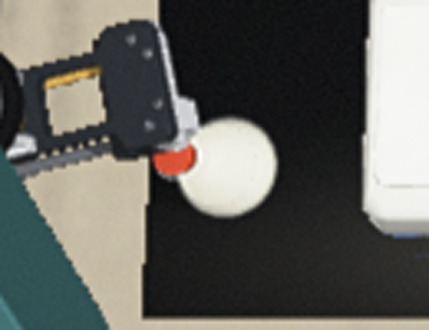

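The side view shows the finger (crop column 308) straight above the stopper (column 312). In the top view the stopper is between the jaws. I'll descend now.

{"op": "carry_out", "data": {"motion": [0,0,27,0,0,0,0,0,0,27,0,0,0,0,0,0,27,0,0,0,0,0,0,27,0,0,0,0,0,0,27,0,0,0,0,0,0,0,0,0,0,0]}}

```text
clock: 4.08
tcp_pos: [0.4335, 0.3344, 0.1028]
eef_rot: [0.791, -0.612, -0.001, 0.003]
contact_force: [0.2, -0.4, -0.1]
finger_gap: 0.094
```

{"op": "carry_out", "data": {"motion": [0,0,0,0,0,0,200,0,0,0,0,0,0,200,0,0,0,0,0,0,200,0,0,0,0,0,0,200,0,0,0,0,0,0,200,0,0,0,0,0,0,200], "force": 20}}

```text
clock: 4.82
tcp_pos: [0.4349, 0.337, 0.1053]
eef_rot: [0.791, -0.611, -0.0, -0.0]
contact_force: [0.5, 0.7, -0.9]
finger_gap: 0.0402
```

```bash
python3 - <<'E'
from h import *
go()
for n in ("side",):
    im=eyes.grab_frame(n)[:,:,::-1]; c=im[210:390,230:410]
    cv2.imwrite(f"pics/{n}2.png",cv2.resize(c,None,fx=3.3,fy=3.3,interpolation=cv2.INTER_CUBIC))
E
```

```text
clock 4.825 tcp [0.4349 0.337  0.1053] tool x [ 2.522e-01 -9.677e-01 -5.000e-04] z [ 1.e-04  6.e-04 -1.e+00] gap 0.04018869877283977 F [ 0.49  0.69 -0.95] q [0.556 0.143 1.554 0.    1.444 1.872]
```

View pics/side2.png

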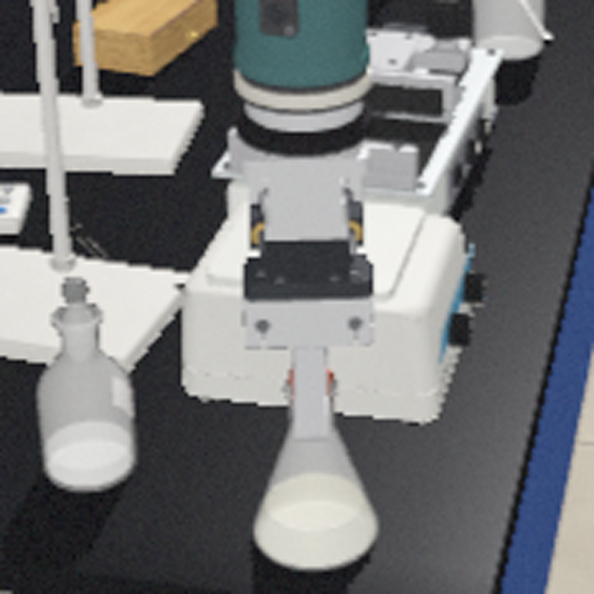

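The finger sits over the neck, but the gap still reads 40 mm. I'll wait for the fingers to finish closing.

{"op": "carry_out", "data": {"motion": [0,0,0,0,0,0,230,0,0,0,0,0,0,230,0,0,0,0,0,0,230]}}

```text
clock: 5.25
tcp_pos: [0.4349, 0.3368, 0.1053]
eef_rot: [0.791, -0.612, -0.0, -0.0]
contact_force: [0.4, 1.4, 0.7]
finger_gap: 0.0399
```

{"op": "carry_out", "data": {"motion": [0,0,0,0,0,0,230,0,0,-10,0,0,0,230,0,0,-10,0,0,0,230,0,0,0,0,0,0,230]}}

```text
clock: 5.75
tcp_pos: [0.4357, 0.3369, 0.1267]
eef_rot: [0.791, -0.612, 0.001, -0.001]
contact_force: [0.4, 0.2, -1.9]
finger_gap: 0.0401
```

{"op": "carry_out", "data": {"motion": [0,0,-25,0,0,0,230,0,0,-30,0,0,0,230,0,0,-30,0,0,0,230,0,0,-30,0,0,0,230,0,0,-30,0,0,0,230,0,0,0,0,0,0,230]}}

```text
clock: 6.5
tcp_pos: [0.4359, 0.3372, 0.2732]
eef_rot: [0.791, -0.612, 0.001, -0.003]
contact_force: [0.8, -0.1, -1.5]
finger_gap: 0.0399
```

```bash
python3 - <<'E'
from h import *
go((.511,-.076,.27))
im=eyes.grab_frame("side")[:,:,::-1]; c=im[150:390,230:470]
cv2.imwrite(f"pics/side3.png",cv2.resize(c,None,fx=2.5,fy=2.5,interpolation=cv2.INTER_CUBIC))
E
```

```text
clock 6.5 tcp [0.4359 0.3372 0.2732] tool x [ 0.252  -0.9677 -0.0016] z [ 0.0053  0.003  -1.    ] gap 0.03994508070735847 F [ 0.79 -0.05 -1.52] q [ 0.556  0.081  1.288 -0.     1.767  1.872]
(0.511, -0.076, 0.27) tool mm [418.8  31.5   2.3] norm 420.0
```

View pics/side3.png

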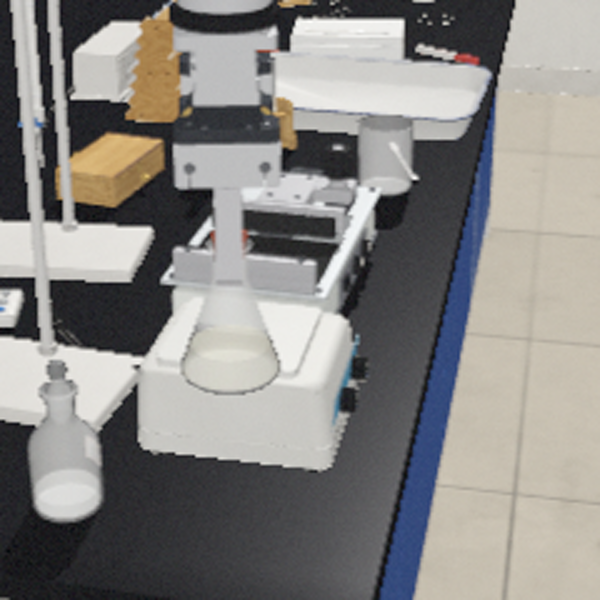

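The flask hangs upright in the jaws, with its base at crop (231,360). I'll carry it to the bay.

{"op": "carry_out", "data": {"motion": [20,1.5,0,0,0,0,230,36,2.7,0,0,0,0,230,40,3,0,0,0,0,230,40,3,0,0,0,0,230,40,3,0,0,0,0,230,40,3,0,0,0,0,230,40,3,0,0,0,0,230,40,3,0,0,0,0,230,40,3,0,0,0,0,230,36,2.7,0,0,0,0,230,30,2.2,0,0,0,0,230,16.8,1.4,0,0,0,0,230]}}

```text
clock: 8.05
tcp_pos: [0.5088, -0.0786, 0.2683]
eef_rot: [0.79, -0.613, -0.002, 0.001]
contact_force: [-0.5, -0.2, -1.7]
finger_gap: 0.0398
```

{"op": "carry_out", "data": {"motion": [0,0,0,0,0,0,230,0,0,0,0,0,0,230]}}

```text
clock: 8.3
tcp_pos: [0.5096, -0.0758, 0.2699]
eef_rot: [0.791, -0.611, -0.0, -0.0]
contact_force: [0.6, 0.1, -2.5]
finger_gap: 0.0403
```

```bash
python3 - <<'E'
from h import *
go((.511,-.076,.27),(.511,-.076,.175))
for n in ("side","top"):
    im=eyes.grab_frame(n)[:,:,::-1]; c=im[150:330,280:460] if n=="side" else im[180:320,250:450]
    cv2.imwrite(f"pics/{n}4.png",cv2.resize(c,None,fx=4 if n=="top" else 3.3,fy=4 if n=="top" else 3.3,interpolation=cv2.INTER_CUBIC))
E
```

```text
clock 8.3 tcp [ 0.5096 -0.0758  0.2699] tool x [ 2.528e-01 -9.675e-01 -9.000e-04] z [-7.e-04  7.e-04 -1.e+00] gap 0.04030312385599453 F [ 0.56  0.15 -2.47] q [-2.580e-01  6.000e-03  1.372e+00  1.000e-03  1.765e+00  1.057e+00]
(0.511, -0.076, 0.27) tool mm [ 0.5 -1.3 -0.1] norm 1.4
(0.511, -0.076, 0.175) tool mm [ 0.1 -0.  95. ] norm 95.0
```

View pics/side4.png

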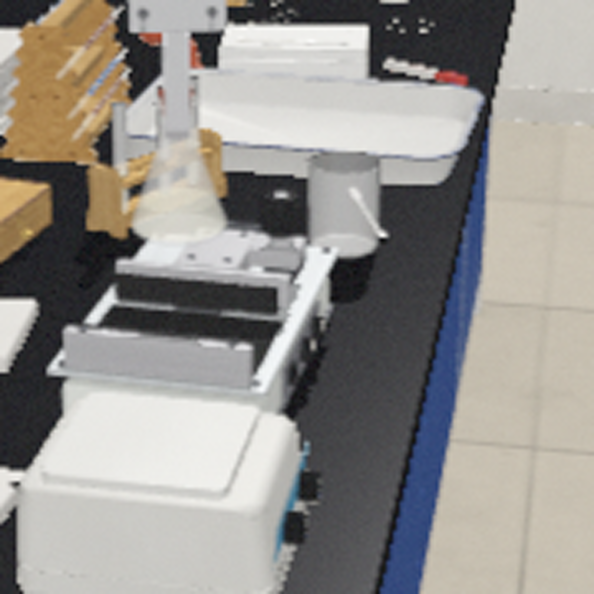

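View pics/top4.png

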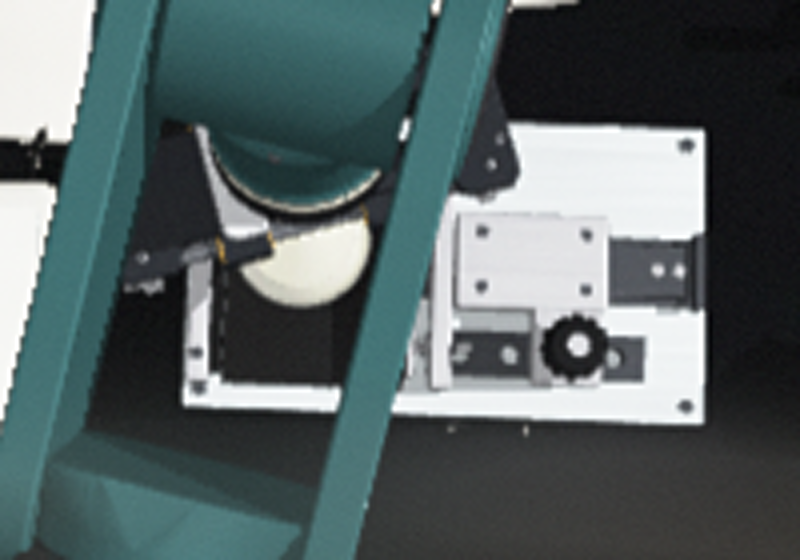

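```bash
python3 - <<'E'
from h import *
O=np.array([.507,-.1697]); X=np.array([.9992,-.041]); Y=np.array([.041,.9992])
sh=lambda p:np.round([(p[:2]-O)@X,(p[:2]-O)@Y],4)
p=plane("top",(305/4+250-.4,243/4+180-.4),.175); print(p,sh(p))
f=lambda c:(c[0]/5+285-.4,c[1]/5+195-.4)
for c,z in [((112,100),.086),((108,100),.098),((97,390),.098),((103,390),.086),((340,100),.098),((328,408),.098)]: print(c,sh(plane("top",f(c),z)))
print("knob",sh(plane("top",f((547,355)),.144)))
E
```

```text
[ 0.50507275 -0.07755265  0.175     ] [-0.0057  0.092 ]
(112, 100) [0.0676 0.1387]
(108, 100) [0.065 0.14 ]
(97, 390) [-0.0701  0.1395]
(103, 390) [-0.069   0.1373]
(340, 100) [0.0688 0.0323]
(328, 408) [-0.0745  0.0339]
knob [-0.0515 -0.0588]
```

The measured flask axis (shaker y about 0.092) and fixed face (about 0.138) agree with the layout. I'll lower it.

{"op": "carry_out", "data": {"motion": [0,0,20,0,0,0,230,0,0,20,0,0,0,230,0,0,20,0,0,0,230,0,0,15,0,0,0,230,0,0,10,0,0,0,230,0,0,5,0,0,0,230,0,0,0,0,0,0,230,0,0,0,0,0,0,230]}}

```text
clock: 9.4
tcp_pos: [0.5104, -0.0767, 0.181]
eef_rot: [0.791, -0.612, 0.001, -0.0]
contact_force: [0.1, -0.1, -2.0]
finger_gap: 0.04
```

{"op": "carry_out", "data": {"motion": [0,0,2,0,0,0,230,0,0,2,0,0,0,230,0,0,1,0,0,0,230,0,0,0,0,0,0,230]}}

```text
clock: 9.9
tcp_pos: [0.5099, -0.0765, 0.1751]
eef_rot: [0.791, -0.612, -0.0, 0.0]
contact_force: [-0.4, 0.2, -1.4]
finger_gap: 0.0403
```

{"op": "carry_out", "data": {"motion": [0,0,1,0,0,0,230,0,0,0.5,0,0,0,230,0,0,0,0,0,0,230]}}

```text
clock: 10.28
tcp_pos: [0.5099, -0.0765, 0.1737]
eef_rot: [0.791, -0.612, -0.0, 0.0]
contact_force: [-0.0, 0.2, -2.4]
finger_gap: 0.0402
```

{"op": "carry_out", "data": {"motion": [0,0,1,0,0,0,230,0,0,0.5,0,0,0,230,0,0,0,0,0,0,230]}}

```text
clock: 10.65
tcp_pos: [0.5104, -0.0764, 0.1732]
eef_rot: [0.791, -0.611, 0.001, -0.0]
contact_force: [1.0, 0.3, 3.5]
finger_gap: 0.0403
```

The force sign has flipped to +3.5 N, so the flask is standing on the mat at the expected height. I'll release it.

{"op": "carry_out", "data": {"motion": [0,0,0,0,0,0,120,0,0,0,0,0,0,80,0,0,0,0,0,0,40,0,0,0,0,0,0,0,0,0,0,0,0,0,0,0,0,0,0,0,0,0,0,0,0,0,0,0,0]}}

```text
clock: 11.52
tcp_pos: [0.5099, -0.0766, 0.1723]
eef_rot: [0.791, -0.612, 0.0, 0.0]
contact_force: [-0.3, -0.3, -1.0]
finger_gap: 0.0936
```

{"op": "carry_out", "data": {"motion": [0,0,-20,0,0,0,0,0,0,-30,0,0,0,0,0,0,-30,0,0,0,0,0,0,0,0,0,0,0]}}

```text
clock: 12.02
tcp_pos: [0.5112, -0.0769, 0.2551]
eef_rot: [0.791, -0.612, 0.003, -0.001]
contact_force: [0.2, -0.3, 0.0]
finger_gap: 0.094
```

```bash
python3 - <<'E'
from h import *
O=np.array([.507,-.1697]); X=np.array([.9992,-.041]); Y=np.array([.041,.9992])
go((.453,-.2265,.26),(.453,-.2265,.13))
for n in ("side","top"):
    im=eyes.grab_frame(n)[:,:,::-1]; c=im[150:330,280:460] if n=="side" else im[180:320,250:450]
    cv2.imwrite(f"pics/{n}5.png",cv2.resize(c,None,fx=4 if n=="top" else 3.3,fy=4 if n=="top" else 3.3,interpolation=cv2.INTER_CUBIC))
E
```

```text
clock 12.025 tcp [ 0.5112 -0.0769  0.2551] tool x [ 0.252  -0.9677  0.0031] z [ 0.006  -0.0017 -1.    ] gap 0.09400822417305865 F [ 0.2  -0.27  0.04] q [-0.259  0.005  1.402 -0.     1.728  1.057]
(0.453, -0.2265, 0.26) tool mm [130.1  94.   -5. ] norm 160.6
(0.453, -0.2265, 0.13) tool mm [ -0.4   0.7 130. ] norm 130.0
```

View pics/side5.png

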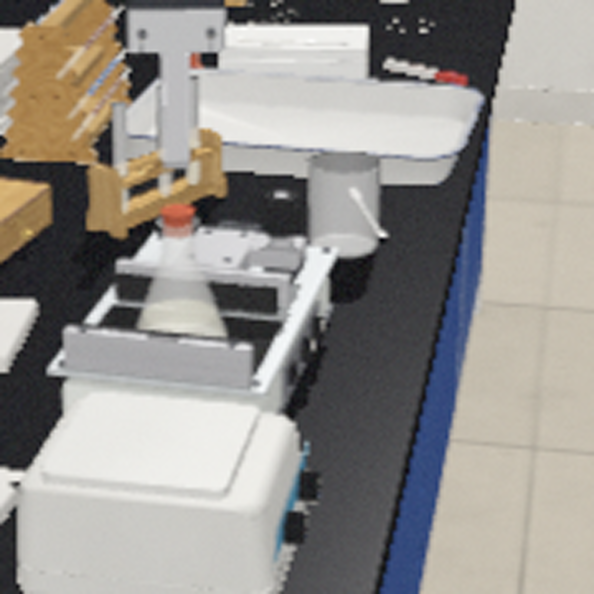

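View pics/top5.png

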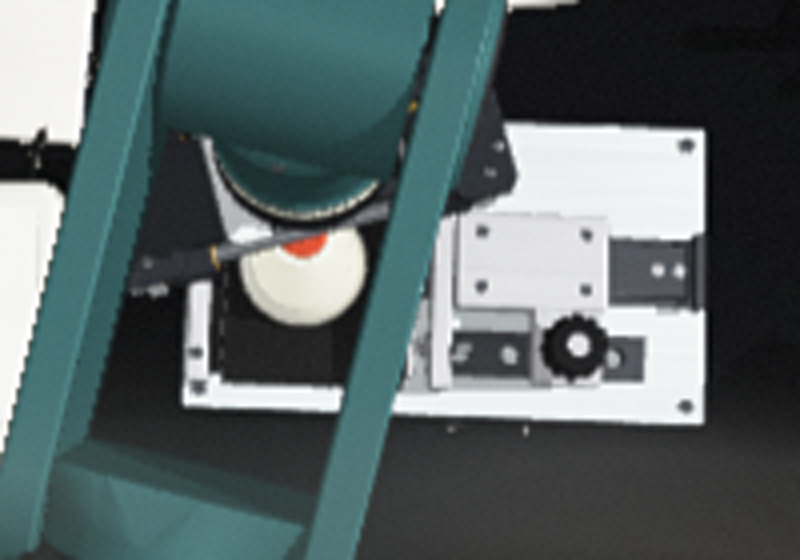

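The flask stands upright in the bay, with its stopper at side crop (178,215). The knob shows in the side view at about crop (283,195). I'll triangulate the knob.

```bash
python3 - <<'E'
from h import *
print(proj("side",(.453,-.2265,.144)))
a=(283/3.3+280-.35,196/3.3+150-.35); print(a)
b=(577/4+250-.4,344/4+180-.4); print(b,tri(a,b),plane("top",b,.144))
# knob dark blob in top
t=cv2.imread("pics/top0.png"); g=cv2.cvtColor(t,cv2.COLOR_BGR2GRAY)
im=eyes.grab_frame("side")[:,:,::-1]; cv2.imwrite("pics/side6.png",cv2.resize(im[190:240,335:415],None,fx=8,fy=8,interpolation=cv2.INTER_CUBIC))
E
```

```text
[365.03343793 208.62587832]
(365.4075757575757, 209.0439393939394)
(393.85, 265.6) (array([ 0.45256206, -0.22627952,  0.14291514]), np.float64(0.001353874129537617)) [ 0.45312878 -0.22603334  0.144     ]
```

View pics/side6.png

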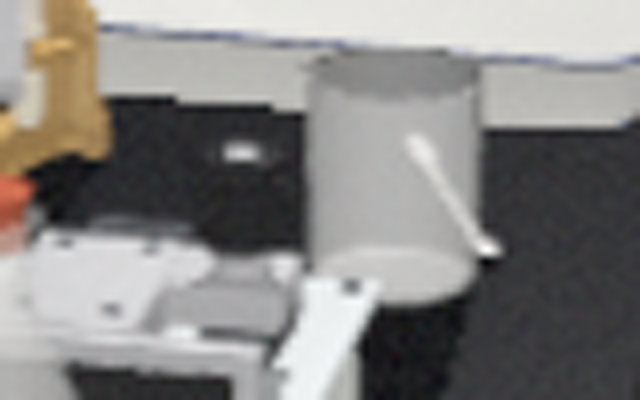

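{"op": "carry_out", "data": {"motion": [26,18.8,-1,0,0,0,0,26,18.8,-1,0,0,0,0,26,18.8,-1,0,0,0,0,26,18.8,-1,0,0,0,0,26,18.8,-1,0,0,0,0,0,0,0,0,0,0.1,0,0,0,0,0,0,0.1,0,0,0,0,0,0,0.096,0,0,0,0,0,0,0,0]}}

```text
clock: 13.3
tcp_pos: [0.4511, -0.2257, 0.2553]
eef_rot: [-0.693, 0.721, 0.002, -0.0]
contact_force: [-0.0, -0.1, -0.2]
finger_gap: 0.0939
```

```bash
python3 - <<'E'
from h import *
go((.453,-.2263,.26),(.453,-.2263,.134))
E
```

```text
clock 13.3 tcp [ 0.4511 -0.2257  0.2553] tool x [-0.0402 -0.9992 -0.0017] z [-0.0029  0.0018 -1.    ] gap 0.0939019152494328 F [-0.04 -0.11 -0.22] q [-0.576 -0.016  1.422 -0.     1.738  1.035]
(0.453, -0.2263, 0.26) tool mm [ 0.5 -1.9 -4.7] norm 5.1
(0.453, -0.2263, 0.134) tool mm [  0.2  -0.4 126. ] norm 126.0
```

{"op": "carry_out", "data": {"motion": [0.5,-1.5,25,0,0,0,0,0,0,30,0,0,0,0,0,0,30,0,0,0,0,0,0,25,0,0,0,0,0,0,11,0,0,0,0,0,0,0,0,0,0,0]}}

```text
clock: 14.05
tcp_pos: [0.4527, -0.2262, 0.1353]
eef_rot: [-0.693, 0.721, 0.001, -0.0]
contact_force: [-0.0, 0.1, 0.3]
finger_gap: 0.0941
```

```bash
python3 - <<'E'
from h import *
go((.453,-.2263,.134))
im=eyes.grab_frame("side")[:,:,::-1]; cv2.imwrite("pics/side7.png",cv2.resize(im[150:260,320:430],None,fx=5,fy=5,interpolation=cv2.INTER_CUBIC))
E
```

```text
clock 14.05 tcp [ 0.4527 -0.2262  0.1353] tool x [-0.0404 -0.9992 -0.0011] z [-0.0019  0.0012 -1.    ] gap 0.09410738731688531 F [-0.01  0.12  0.27] q [-0.575  0.028  1.617 -0.     1.499  1.036]
(0.453, -0.2263, 0.134) tool mm [ 0.1 -0.3  1.3] norm 1.3
```

View pics/side7.png

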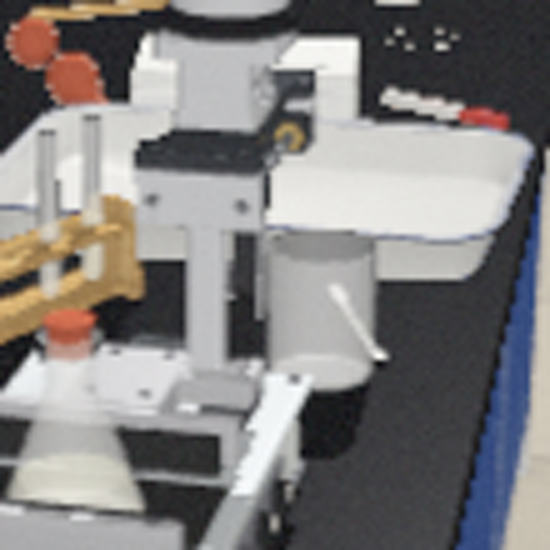

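The finger (crop 207,300) stands in line with the knob. I'll close with 50 N.

{"op": "carry_out", "data": {"motion": [0,0,1,0,0,0,100,0,0,0,0,0,0,150,0,0,0,0,0,0,200,0,0,0,0,0,0,230,0,0,0,0,0,0,230,0,0,0,0,0,0,230,0,0,0,0,0,0,230,0,0,0,0,0,0,230], "force": 50}}

```text
clock: 15.1
tcp_pos: [0.4532, -0.2267, 0.1352]
eef_rot: [-0.692, 0.722, -0.0, -0.0]
contact_force: [0.5, -0.4, -0.5]
finger_gap: 0.0348
```

{"op": "carry_out", "data": {"motion": [0,0,-4,0,0,0,230,0,0,-4,0,0,0,230,0,0,-3,0,0,0,230,0,0,-2.5,0,0,0,230,0,0,0,0,0,0,230,0,0,0,0,0,0,230]}}

```text
clock: 15.85
tcp_pos: [0.4531, -0.2264, 0.1483]
eef_rot: [-0.692, 0.722, 0.0, -0.0]
contact_force: [3.2, -0.9, -9.8]
finger_gap: 0.0352
```

```bash
python3 - <<'E'
from h import *
go()
im=eyes.grab_frame("side")[:,:,::-1]; cv2.imwrite("pics/side8.png",cv2.resize(im[150:260,320:430],None,fx=5,fy=5,interpolation=cv2.INTER_CUBIC))
im=eyes.grab_frame("top")[:,:,::-1]; cv2.imwrite("pics/top8.png",cv2.resize(im[180:320,270:450],None,fx=4,fy=4,interpolation=cv2.INTER_CUBIC))
E
```

```text
clock 15.85 tcp [ 0.4531 -0.2264  0.1483] tool x [-4.120e-02 -9.992e-01 -5.000e-04] z [-5.e-04  5.e-04 -1.e+00] gap 0.03524365564219053 F [ 3.22 -0.9  -9.78] q [-0.575  0.021  1.598  0.     1.523  1.036]
```

View pics/top8.png

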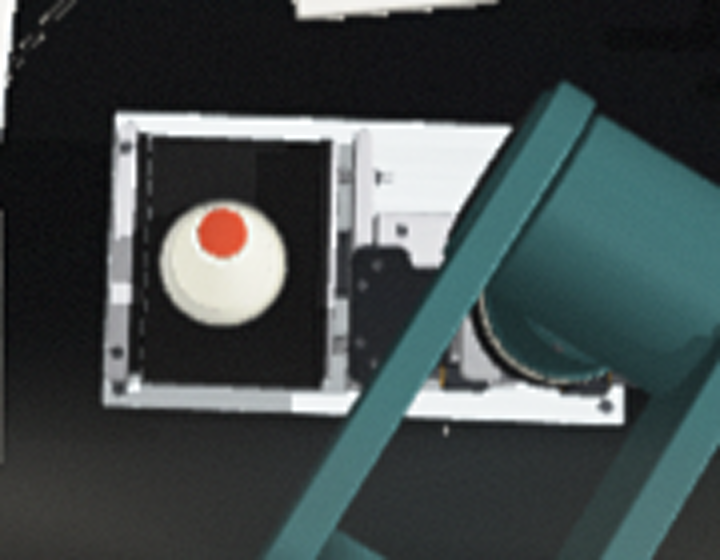

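The wrist reads 9.8 N down at 13 mm of lift. That matches the spring, so the knob is out. The flask is centred well between the bars in the top view. I'll slide 30 mm towards it (tool -x).

{"op": "carry_out", "data": {"motion": [-4,0,0,0,0,0,230,-4,0,0,0,0,0,230,-4,0,0,0,0,0,230,-4,0,0,0,0,0,230,-4,0,0,0,0,0,230,-3,0,0,0,0,0,230,-3,0,0,0,0,0,230,-2,0,0,0,0,0,230,-2,0,0,0,0,0,230,0,0,0,0,0,0,230,0,0,0,0,0,0,230]}}

```text
clock: 17.32
tcp_pos: [0.4544, -0.1969, 0.1488]
eef_rot: [-0.692, 0.722, -0.0, -0.0]
contact_force: [2.2, -4.6, -10.0]
finger_gap: 0.0352
```

```bash
python3 - <<'E'
from h import *
go()
p=np.array(observe()["tcp_pos"])-np.array([.4531,-.2264,.1483]); print(p@[.041,.9992,0]*1000)
im=eyes.grab_frame("side")[:,:,::-1]; cv2.imwrite("pics/side9.png",cv2.resize(im[150:260,320:430],None,fx=5,fy=5,interpolation=cv2.INTER_CUBIC))
im=eyes.grab_frame("top")[:,:,::-1]; cv2.imwrite("pics/top9.png",cv2.resize(im[180:320,270:450],None,fx=4,fy=4,interpolation=cv2.INTER_CUBIC))
E
```

```text
clock 17.325 tcp [ 0.4544 -0.1969  0.1488] tool x [-4.140e-02 -9.991e-01  6.000e-04] z [-1.e-04 -6.e-04 -1.e+00] gap 0.03519732160737129 F [  2.18  -4.63 -10.  ] q [-5.230e-01 -6.000e-03  1.624e+00 -1.000e-03  1.523e+00  1.089e+00]
29.526855745833632
```

View pics/top9.png

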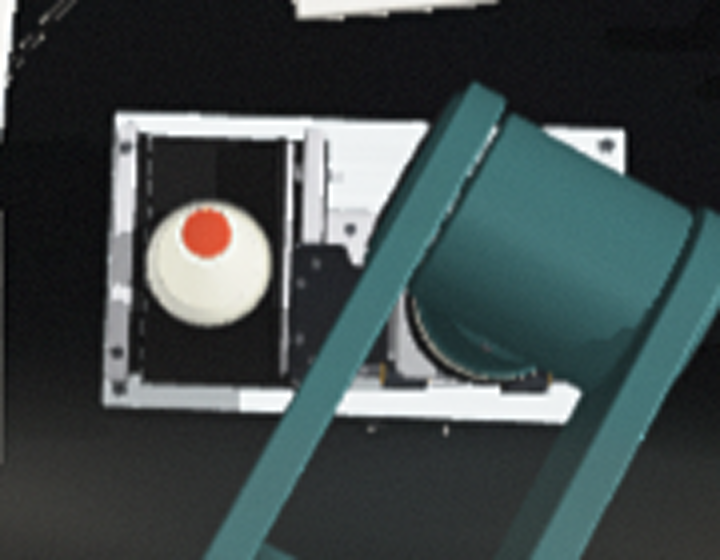

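View pics/side9.png

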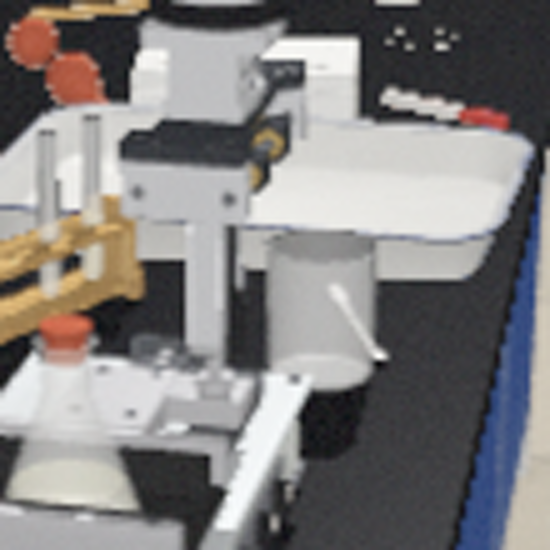

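The travel is 29.5 mm. The flask has moved against the fixed bar and is upright, with about 4.6 N of clamp force. I'll nudge 0.5 mm, then lower the knob.

{"op": "carry_out", "data": {"motion": [-0.4,0,0,0,0,0,230,0,0,3,0,0,0,230,0,0,3,0,0,0,230,0,0,3,0,0,0,230,0,0,3,0,0,0,230,0,0,1,0,0,0,230,0,0,0,0,0,0,230]}}

```text
clock: 18.3
tcp_pos: [0.4545, -0.1964, 0.1361]
eef_rot: [-0.692, 0.722, -0.0, -0.0]
contact_force: [0.7, -4.7, -5.2]
finger_gap: 0.035
```

The pin went into the hole: the height is back to within 1 mm of the start, with only the 5 N spring load. I'll open and withdraw.

{"op": "carry_out", "data": {"motion": [0,0,0.8,0,0,0,230,0,0,0,0,0,0,150,0,0,0,0,0,0,100,0,0,0,0,0,0,50,0,0,0,0,0,0,0,0,0,0,0,0,0,0,0,0,0,0,0,0,0,0,0,0,0,0,0,0]}}

```text
clock: 19.3
tcp_pos: [0.4545, -0.1962, 0.135]
eef_rot: [-0.692, 0.722, 0.0, 0.0]
contact_force: [0.4, 0.4, 0.7]
finger_gap: 0.0928
```

{"op": "carry_out", "data": {"motion": [0,0,-15,0,0,0,0,0,0,-30,0,0,0,0,0,0,-40,0,0,0,0,0,0,-40,0,0,0,0,30,0,0,0,0,0,0,50,0,0,0,0,0,0,50,0,0,0,0,0,0,50,0,0,0,0,0,0,0,0,0,0,0,0,0]}}

```text
clock: 20.42
tcp_pos: [0.4463, -0.3791, 0.2598]
eef_rot: [-0.691, 0.723, 0.0, -0.0]
contact_force: [0.2, 0.4, -0.3]
finger_gap: 0.094
```

```bash
python3 - <<'E'
from h import *
go()
im=eyes.grab_frame("side")[:,:,::-1]; cv2.imwrite("pics/sideA.png",cv2.resize(im[170:270,310:420],None,fx=6,fy=6,interpolation=cv2.INTER_CUBIC))
im=eyes.grab_frame("top")[:,:,::-1]; cv2.imwrite("pics/topA.png",cv2.resize(im[195:305,285:440],(775,550),interpolation=cv2.INTER_CUBIC)); cv2.imwrite("pics/topAf.png",im)
E
```

```text
clock 20.425 tcp [ 0.4463 -0.3791  0.2598] tool x [-4.55e-02 -9.99e-01  3.00e-04] z [-7.e-04 -2.e-04 -1.e+00] gap 0.09396997951073996 F [ 0.23  0.36 -0.33] q [-8.010e-01  1.640e-01  1.222e+00 -1.000e-03  1.756e+00  8.160e-01]
```

View pics/sideA.png

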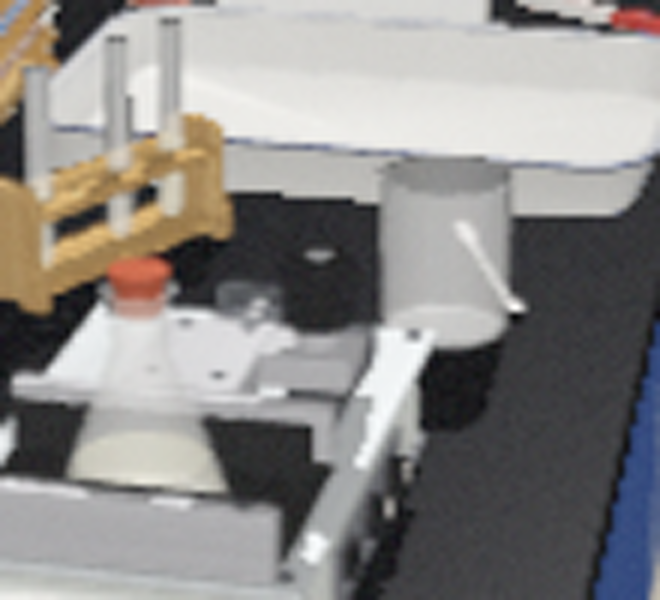

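View pics/topA.png

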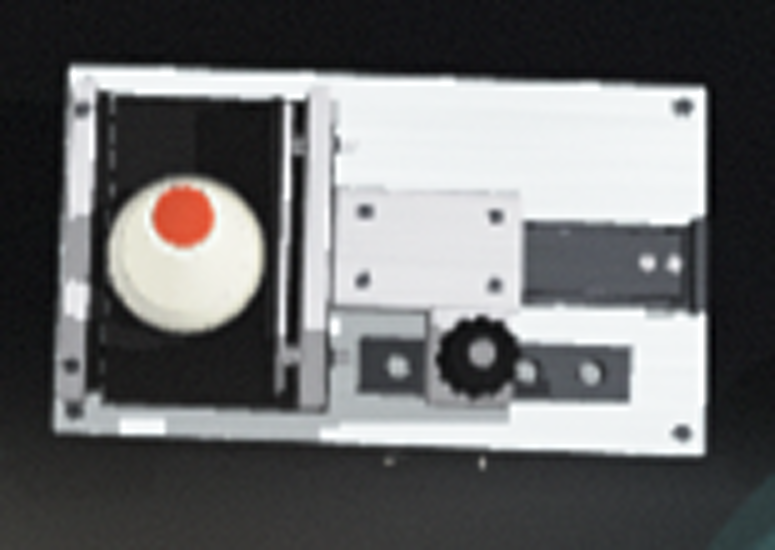

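```bash
python3 - <<'E'
from h import *
O=np.array([.507,-.1697]); X=np.array([.9992,-.041]); Y=np.array([.041,.9992])
sh=lambda p:np.round([(p[:2]-O)@X,(p[:2]-O)@Y],4)
f=lambda c:(c[0]/5+285-.4,c[1]/5+195-.4); k=lambda c:(c[0]/6+310-.42,c[1]/6+170-.42)
P,e=tri(k((319,255)),f((481,351))); print("knob top",P,e,sh(P), "before",sh(plane("top",f((547,355)),.144)), sh(plane("top",f((481,351)),.144)))
P,e=tri(k((139,275)),f((184,217))); print("stopper",P,e,sh(P))
t0=cv2.imread("pics/top0.png");tA=cv2.imread("pics/topAf.png")
# carriage shift from template-free screws: plate corner screws
for a,b in [((427,213),(365,211)),((558,217),(496,215)),((427,283),(363,280)),((557,287),(496,285))]: print("screw shift",sh(plane("top",f(b),.1))-sh(plane("top",f(a),.1)))
for n,(x0,y0,x1,y1) in {"bottle":(150,190,200,240),"beaker":(465,250,525,300)}.items(): print(n,np.abs(t0[y0:y1,x0:x1].astype(int)-tA[y0:y1,x0:x1]).mean())
E
```

```text
knob top [ 0.45472438 -0.19759498  0.14402562] 0.0006156451208655985 [-0.0511 -0.03  ] before [-0.0515 -0.0588] [-0.0508 -0.03  ]
stopper [ 0.50970065 -0.0680713   0.17822791] 1.4471876198600334e-05 [-0.0015  0.1017]
screw shift [-1.00e-04  2.86e-02]
screw shift [-0.0001  0.0285]
screw shift [0.0004 0.0294]
screw shift [-1.00e-04  2.79e-02]
bottle 2.0468
beaker 26.77477777777778
```

The knob top is at 144 mm (down), the carriage has moved about 29 mm, and the stopper is upright at shaker y 0.102. The beaker looks unmoved in the side view; its top-view difference comes from the arm covering it. I'm handing in.

```bash
python3 -c "
from plant import hand_in
print(hand_in())"
```

```text
the job is handed in; nothing more can be done
None
```

I stood the flask on the mat, pulled the index knob up 13 mm, slid the clamp bar one notch and let the pin down. I then withdrew the arm and handed in at about 20.5 s. `hand_in()` gives no verdict.

**What the last checks showed**
- **Knob:** its top triangulated at 144 mm, which is the "down" height. The spring load on the wrist (10 N up, 5 N down) and the return in height both fit the pin sitting in the hole.
- **Clamp bar:** the carriage moved about 28–29 mm by the images, and the arm moved it 29.5 mm plus a 0.4 mm nudge. Within measuring error, that is the 30 mm hole.
- **Flask:** it is upright between pad and fixed bar, with the stopper at shaker x -1.5 mm, y 102 mm (the allowed y range is 94–106 mm).
- **Bottle:** unchanged in the top image.

**What did not fully agree**
- One of the four screws used to measure the carriage travel gave 27.9 mm. The pixel error there is about 1 mm.
- The before-and-after comparison of the beaker in the top view differed strongly, most likely because the arm covered it. The side view shows the beaker upright in its place, and I judged that by eye only.

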